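Prop the photometer's service cover on its rod

TASK

The photometer's service cover is standing up only by the drag of its hinges. Swing the prop rod up out of its spring clip and let the cover down on it, without dropping it, so that the rod's black tip sits in the slot under the cover and the rod holds the cover half open. Leave the things lying around the instrument where they are.

Things in the scene. Friction and masses are not known exactly. Their poses are not given: they have to be found in the camera images.
- photometer: Bench photometer, fixed: open-topped light grey sheet-metal housing 240 (x) x 262 (y) x 95 mm, walls 4 mm, optics inside, a service cover on top. Origin: centre of its underside; x from the front panel (display, keys; faces the robot) to the back, y to its left, z up. Inside, the floor is at z = 12 mm and the lane of the rod is clear from y = -127 to -25 mm but for bracket and clip.
- cover (a joint): Cover's angle, rad: 0 shut, grows as it opens, stop at 1.45, starts at 1.22 to 1.36; 0.87 when it rests on the rod with the tip home. Light grey steel panel 227 mm long from hinge to front edge, 264 wide, 4 thick, 0.5 kg. Its hinges drag: above 1.2 it stays where left, below 1.05 it sinks by its own weight; moving it takes under 3 N at the front edge.
- prop_rod (a joint): Prop rod's angle, rad: 0 level in the clip with the tip to the back; grows as the tip swings up and to the front, in a vertical plane square to the cover's hinge; stop at 1.75; 0.77 with the tip home in the slot and the cover resting on it. Steel rod 8 mm thick, 162 mm from pivot to tip centre, 50 g; a friction washer holds it at any angle.
- rod_grip (a point): Middle of the swivel grip on the prop rod, the place to hold it, 104 mm from the pivot: two round black rubber buttons, 20 mm across, one on each side of the rod (along y), 18 mm wide over both faces. They turn freely on a pin through the rod, so fingers closed on the two faces need not turn with it. x along the rod from pivot to tip, y across it.
- rod_tip (a point): Centre of the rounded end of the prop rod's black tip cap, 10 mm thick (5 mm radius), 162 mm from the pivot. x along the rod, outward.
- rod_pivot (a point): Axis of the prop rod's pivot, at the rod's middle, on a small steel bracket inside the front wall: at x = -95, y = -50, z = 70 mm of the photometer; same axes as the photometer (the pivot turns about y).
- clip (a point): Where the rod's axis lies in the black spring clip, 146 mm from the pivot: two sprung jaws, 12 mm long along the rod, 16 mm wide over both, on a thin post; the rod snaps out with an upward pull of a few N. Same axes as the photometer.
- slot (a point): Home place of the tip's centre in the slot: a flared steel socket under the cover, 120 mm from the hinge, 50 mm to the right of the middle. Its gap is 14 mm wide along the cover's length and flares to 28 mm at the mouth, 11 mm below this point (away from the cover). The point lies 9 mm below the cover's mid-plane. Same axes as cover_hinge.
- cover_lip (a point): Middle of the grip lip on the cover's front edge, 238 mm from the hinge: 9 mm thick, 100 mm wide along the edge, it stands out 23 mm past the panel's edge (to 250 mm from the hinge). Same axes as cover_hinge.
- cover_hinge (a point): Middle of the hinge line, on the cover's mid-plane. Its axes turn with the cover: y along the hinge to the left, -x from the hinge to the front edge, z out of the cover's upper face.
- screwdriver: Screwdriver lying on the bench to the left of the instrument, 165 mm long, 23 mm thick; origin under its middle, its length along its y. Leave it.
- cuvette_box: Small white carton 62 x 62 x 42 mm to the right of the instrument; origin under its centre. Leave it.
- beaker: Glass beaker 54 mm across, 68 mm high, to the right; origin under its centre. Leave it.
- bottle_1: Brown reagent bottle with black cap, 47 mm across, 85 mm high, to the right; origin under its centre. Leave it.

How it is judged:
By the outcome, as a careful person would: the job done as asked, in the order asked, and still so for the second after the job is handed in, with the robot touching nothing.
It also fails if it takes over 53 s, if anything falls off the work surface, if the arm or the gripper's body presses on something with over 40 N, if the wrist force passes 120 N, or if a joint passes its speed limit or range.

ROBOT

A 6-joint arm with a two-finger parallel gripper is mounted at the origin on a cart in front of the work surface, level with it; the furniture and walls round the work are solid. World frame = base frame: x ahead of the robot, y to its left, z up, the work surface at z = 0. Lengths are in m, angles in degrees, forces in N, time in s.
With the tool pointing down it reaches from about 0.4 to 0.825 m from the base axis. Payload 7 kg.
Tool frame: the origin (TCP) lies at the very end of the fingers, on their centre line; the grasp point (between the pads) lies 19 mm behind it (grasp_offset is the x of the grasp point in the tool frame, in m); x points along the fingers, y is the direction in which the jaws open and shut, and the axes are right-handed (so a half turn about x gives the same grasp; the last joint's range is limited). The gripper opens to 88 mm and grips with 3 to 60 N. Pads are 19 mm wide; open, the fingers measure 130 mm over their backs; the gripper's body (78 mm by 193 mm) begins 47 mm behind the grasp point.
Start: joints at [-57.863, 20.546, 0.682, 0, -70.136, -16.507], TCP at [0.182, -0.65, 0.227] pointing down, gripper open.
Joint ranges: [-176.03, 176.03], [-82.01, 121.73], [-58.28, 71.71], [-173.87, 95.51], [-174.79, -0.11], [-173.66, 173.66]. Speed limits (degrees/s): [136.94, 136.94, 172.46, 180, 180, 180].

INTERFACE

Orientations are given as [roll, pitch, yaw] about the fixed x, y, z axes, in that order (R = Rz(yaw) Ry(pitch) Rx(roll)).
In Python, from plant import get_obs, snapshot, close_job, grasp_offset gives the robot as it stands.
- The arm moves only by the tool carry_out, never from a script. Its argument "series" is a list that holds one entry, the list of rows, each a list of 6 numbers: the shift along the tool's x, y, z in mm, then the turn, a rotation vector about the tool's x, y, z in degrees. A call has 1 to 10 rows; each row is the pose to reach, as a shift and turn from the pose commanded when the call began, along the tool's axes at that moment; what a row does not reach only later rows make up. A row lasts 1/8 s, in which the tool goes at most 62.5 mm and 10.7 degrees, less where a joint would pass 70% of its speed; a pose out of reach is approached as far as the arm can. A call with a gripper value outside its range is refused whole. "hand" is the gripper's target within -1 to 1 (shut at 1, half-way at 0, fully open at -1), set as the call begins (left out, the last holds). The fingers move at their own pace and stop on an object; the grip force is fixed at half the most. Time passes only in rows, so rows that repeat a pose let the fingers close. It gives the time, the measured TCP pose, the force and the opening at its end, in the units of the state.
- get_obs(): the state, without advancing time (a new reading comes with each control period).
- snapshot(name): name is "side" or "top"; returns a dict with "color" (420x560x3 uint8, red, green, blue), "fx", "fy", "cx", "cy" (pixels), "eye" and "attitude" of the camera in the world. Camera axes: x right, y down, z forward; pixel columns grow to the right and rows downward; lengths in m; the calibration is good to about 2 mm. A picture is of the moment at which its call begins. There is no depth.
- close_job(): hands the job in, once; it reports no verdict.
The state is a dict: "clock": time; "joint_pos": joint angles; "qvel": joint speeds; "tau": joint torques, N m; "tool_pos": TCP position; "orientation": TCP orientation; "force": force on the tool from outside, world axes, zero at the start; "moment": the same for the moment, N m; "opening": finger opening in m.
Only numpy, scipy, OpenCV 4.12 (cv2) and the standard library are available. Lean on these libraries where they do the work, as an engineer would, in place of code of your own. Each camera call takes 0.05 s, during which the arm holds its last target.

## Working session

There is one attempt and no reset: what is moved stays moved. The work goes in short steps, Python scripts to look and compute and a tool call to move; the robot and the scene stay as the last step left them, time stands still between calls to the robot, and variables do not carry over. Pictures are saved under pics/ and viewed, and the job is handed in when it is done.

Besides the shell and the picture viewer there is one more tool, called as name(argument=value, ...), one argument or row to a line, values as JSON. carry_out: Moves the arm, as the interface text tells. Its arguments: {"type":"object","properties":{"series":{"type":"array","items":{"type":"array","items":{"type":"array","items":{"type":"number"}}}},"hand":{"type":"number"}},"required":["series"]}

```bash
mkdir -p pics; ls; python3 - <<'E'
from plant import *
import cv2, numpy as np
print(get_obs(), grasp_offset)
for n in("side","top"):
    s=snapshot(n); cv2.imwrite(f"pics/{n}0.png",s["color"][:,:,::-1]); print({k:v for k,v in s.items() if k!="color"})
E
```

```text
pics
{'clock': 0.0, 'joint_pos': array([-5.78616145e+01,  2.05901944e+01,  6.33282536e-01, -2.11887936e-02,
       -7.01370427e+01, -1.65071895e+01]), 'qvel': array([ 0.08608088, -0.07581432,  0.03636347, -0.01673569,  0.11311868,
       -0.04850998]), 'tau': array([-1.63360477e-03, -5.82714951e+01,  2.93061233e+01,  6.99728251e+00,
        6.99762837e-03, -2.05653159e-04]), 'tool_pos': array([ 0.18171774, -0.6495544 ,  0.22562962]), 'orientation': array([ 94.5390084 ,  89.90395643, 110.16298871]), 'force': array([ 0.35208632,  0.14528463, -0.1590566 ]), 'moment': array([0.02601876, 0.01462441, 0.02484795]), 'opening': 0.08779918793735753} -0.0188
{'fx': 435.1661057872014, 'fy': 435.1661057872014, 'cx': 280.8591573192867, 'cy': 206.18624400875504, 'eye': array([-0.01521964,  0.8283214 ,  0.60936636]), 'attitude': array([-117.31705553,   -1.09967617, -142.77124653])}
{'fx': 539.6381267776912, 'fy': 539.6381267776912, 'cx': 285.5939517894399, 'cy': 205.12978159086452, 'eye': array([0.4677772 , 0.02100921, 1.41712408]), 'attitude': array([-175.35044843,    0.22762584,  -89.88713282])}
```

View pics/side0.png

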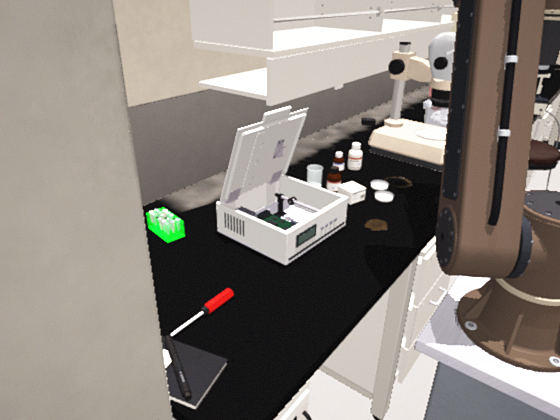

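View pics/top0.png

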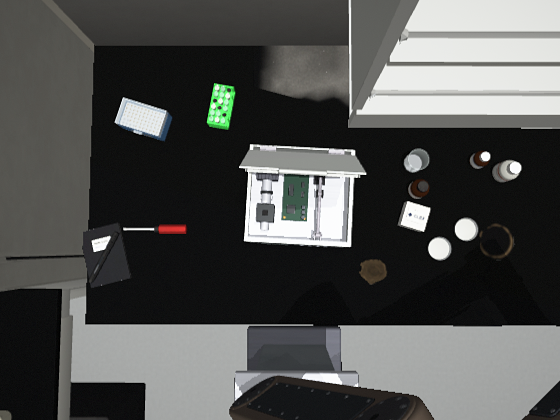

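The top view shows the housing at about px (300,200), the rod on the right at column ~318, and the cover edge-on at the back. I'll enlarge both views.

```bash
python3 - <<'E'
import cv2
a=cv2.imread("pics/top0.png")[135:255,230:380]; cv2.imwrite("pics/topz.png",cv2.resize(a,None,fx=5,fy=5,interpolation=cv2.INTER_CUBIC))
a=cv2.imread("pics/side0.png")[100:265,205:360]; cv2.imwrite("pics/sidez.png",cv2.resize(a,None,fx=3.6,fy=3.6,interpolation=cv2.INTER_CUBIC))
E
```

```text
(no output)
```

View pics/topz.png

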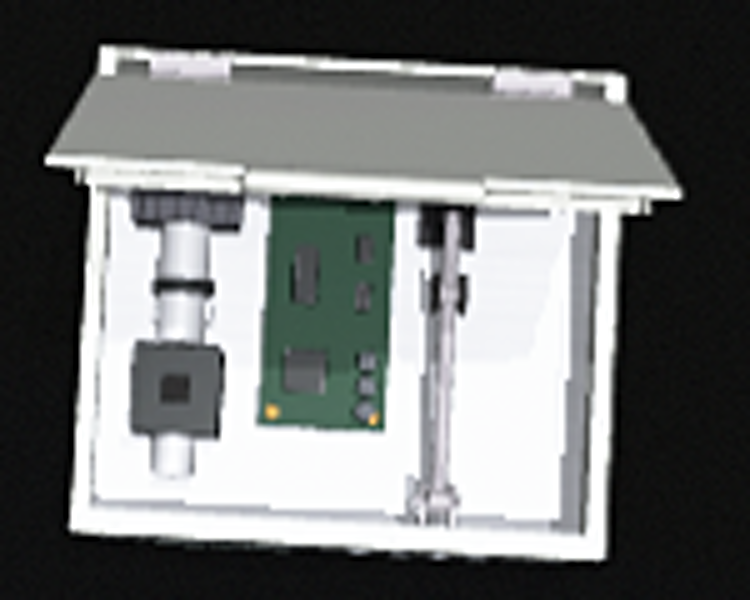

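View pics/sidez.png

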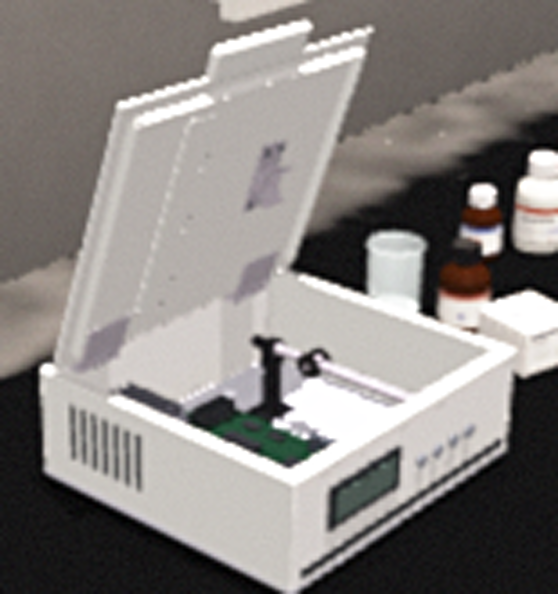

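```bash
cat > h.py <<'E'
import numpy as np, cv2
from scipy.spatial.transform import Rotation as R
CAM={"side":dict(f=435.1661057872014,cx=280.8591573192867,cy=206.18624400875504,e=np.array([-0.01521964,0.8283214,0.60936636]),a=[-117.31705553,-1.09967617,-142.77124653]),
"top":dict(f=539.6381267776912,cx=285.5939517894399,cy=205.12978159086452,e=np.array([0.4677772,0.02100921,1.41712408]),a=[-175.35044843,0.22762584,-89.88713282])}
def Rc(c): return R.from_euler("xyz",CAM[c]["a"],degrees=True).as_matrix()
def proj(c,p):
    k=CAM[c]; q=(np.atleast_2d(p)-k["e"])@Rc(c); return np.c_[q[:,0]/q[:,2]*k["f"]+k["cx"],q[:,1]/q[:,2]*k["f"]+k["cy"]]
def ray(c,px):
    k=CAM[c]; px=np.atleast_2d(px); d=np.c_[(px[:,0]-k["cx"])/k["f"],(px[:,1]-k["cy"])/k["f"],np.ones(len(px))]@Rc(c).T; return k["e"],d
def onz(c,px,z):
    e,d=ray(c,px); return e+d*((z-e[2])/d[:,2])[:,None]
def M(x,y,yaw):
    T=np.eye(4);T[:3,:3]=R.from_euler("z",yaw,degrees=True).as_matrix();T[:2,3]=x,y;return T
def at(T,p): return np.atleast_2d(p)@T[:3,:3].T+T[:3,3]
E
python3 - <<'E'
from h import *
z=np.array([[70,530],[605,558],[103,45],[627,75]])/5+[230,135]
print(onz("top",z-.4,.095)); print(onz("top",z[:2],0))
s=np.array([[45,370],[297,487],[517,350],[285,270]])/3.6+[205,100]
print(onz("side",s,.095))
E
```

```text
[[ 0.48808506  0.12901216  0.095     ]
 [ 0.47493748 -0.13246013  0.095     ]
 [ 0.72835728  0.11461639  0.095     ]
 [ 0.71361134 -0.14521555  0.095     ]]
[[ 0.48849986  0.13571506  0.        ]
 [ 0.47441015 -0.14452576  0.        ]]
[[ 0.7186646   0.11845943  0.095     ]
 [ 0.48025529  0.13486188  0.095     ]
 [ 0.46979193 -0.12889476  0.095     ]
 [ 0.69487404 -0.13889947  0.095     ]]
```

```bash
python3 - <<'E'
from h import *
from scipy.optimize import least_squares
t=np.array([[70,532],[605,558],[103,45],[627,75]])/5+[230,135]-.4
s=np.array([[45,370],[297,487],[517,350]])/3.6+[205,100]-.4
P=np.array([[-120,131,95],[-120,-131,95],[120,131,95],[120,-131,95]])/1e3
f=lambda v:np.r_[(proj("top",at(M(*v),P))-t).ravel(),(proj("side",at(M(*v),P[[2,0,1]]))-s).ravel()*1]
r=least_squares(f,[.6,-.01,-3.2]);print(r.x,r.fun.round(1))
r2=least_squares(lambda v:f(v)[:8],[.6,-.01,-3.2]);print(r2.x,r2.fun.round(1))
for v in (r.x,r2.x):
  T=M(*v)
  pts=np.array([[-95,-50,70],[9,-50,70],[67,-50,70],[51,-50,70]])/1e3
  print("rod piv,grip,tip,clip top z",((proj("top",at(T,pts))+.4-[230,135])*5).round(),"\nside",((proj("side",at(T,pts))+.4-[205,100])*3.6).round())
  for a in (1.22,1.29,1.36):
    H=np.array([105.6,0,97]);d=np.array([-np.cos(a),0,np.sin(a)])
    q=np.array([H+227*d+[0,132,0],H+227*d-[0,132,0],H+250*d+[0,50,0],H+250*d-[0,50,0]])/1e3
    print(a,"top",((proj("top",at(T,q))+.4-[230,135])*5).round().tolist(),"side",((proj("side",at(T,q))+.4-[205,100])*3.6).round().tolist())
for z in(.4,.5,.6,.7):print(z,onz("top",[[349,127]],z),onz("side",[[270,100],[200,85],[195,38]],z).round(3).tolist())
E
```

```text
[ 0.59984075 -0.00840657 -2.98852092] [ 0.1  0.1  0.2  0.7 -0.6  0.7  0.1  0.3 -1.1 -0.8 -0.3 -1.6  0.  -0.5]
[ 0.6010039  -0.00850512 -3.08136478] [ 0.1 -0.5  0.2  0.3 -0.5  0.2  0.2 -0.1]
rod piv,grip,tip,clip top z [[440. 503.]
 [450. 296.]
 [456. 181.]
 [454. 213.]] 
side [[426. 405.]
 [315. 362.]
 [258. 340.]
 [274. 346.]]
1.22 top [[48.0, 168.0], [685.0, 202.0], [243.0, 190.0], [490.0, 203.0]] side [[123.0, 107.0], [375.0, 29.0], [219.0, 50.0], [315.0, 22.0]]
1.29 top [[49.0, 130.0], [688.0, 164.0], [245.0, 148.0], [493.0, 161.0]] side [[106.0, 94.0], [359.0, 19.0], [201.0, 37.0], [297.0, 10.0]]
1.36 top [[50.0, 92.0], [691.0, 126.0], [247.0, 104.0], [495.0, 117.0]] side [[88.0, 83.0], [343.0, 10.0], [182.0, 26.0], [279.0, 0.0]]
rod piv,grip,tip,clip top z [[440. 501.]
 [450. 293.]
 [456. 179.]
 [455. 210.]] 
side [[424. 404.]
 [314. 361.]
 [258. 339.]
 [273. 345.]]
1.22 top [[48.0, 165.0], [685.0, 200.0], [244.0, 187.0], [490.0, 201.0]] side [[121.0, 106.0], [374.0, 29.0], [218.0, 50.0], [314.0, 22.0]]
1.29 top [[49.0, 127.0], [689.0, 162.0], [246.0, 145.0], [493.0, 158.0]] side [[104.0, 94.0], [358.0, 19.0], [199.0, 37.0], [296.0, 10.0]]
1.36 top [[51.0, 88.0], [692.0, 123.0], [248.0, 101.0], [496.0, 115.0]] side [[87.0, 83.0], [342.0, 10.0], [181.0, 26.0], [278.0, -0.0]]
0.4 [[ 0.7006219  -0.09576855  0.4       ]] [[0.521, 0.151, 0.4], [0.724, 0.147, 0.4], [1.389, -0.454, 0.4]]
0.5 [[ 0.67772944 -0.08428738  0.5       ]] [[0.265, 0.475, 0.5], [0.371, 0.473, 0.5], [0.718, 0.158, 0.5]]
0.6 [[ 0.65483698 -0.07280621  0.6       ]] [[0.009, 0.798, 0.6], [0.018, 0.798, 0.6], [0.048, 0.771, 0.6]]
0.7 [[ 0.63194453 -0.06132503  0.7       ]] [[-0.247, 1.121, 0.7], [-0.335, 1.123, 0.7], [-0.623, 1.383, 0.7]]
```

```bash
cat >> h.py <<'E'
T0=M(.6005,-.0085,-3.03)
def toolR(xdir,ydir):  # in photometer axes
    x=np.array(xdir,float);x/=np.linalg.norm(x);y=np.array(ydir,float);y-=x*(x@y);y/=np.linalg.norm(y)
    return T0[:3,:3]@np.c_[x,y,np.cross(x,y)]
def Rodt(t): t=np.radians(t);return [np.sin(t),0,-np.cos(t)]
def delta(p_phot_mm,Rt,ahead):
    "TCP so that the point lies `ahead` mm behind TCP; returns shift mm, rotvec deg in tool frame now"
    from plant import get_obs
    o=get_obs(); Rn=R.from_euler("xyz",o["orientation"],degrees=True).as_matrix()
    tcp=at(T0,np.array(p_phot_mm)/1e3)[0]+Rt[:,0]*ahead/1e3
    return ((tcp-o["tool_pos"])@Rn*1e3).round(1).tolist()+np.degrees(R.from_matrix(Rn.T@Rt).as_rotvec()).round(1).tolist(), tcp.round(4)
def phot(): # tool in phot frame
    from plant import get_obs
    o=get_obs(); Rn=R.from_euler("xyz",o["orientation"],degrees=True).as_matrix()
    return (T0[:3,:3].T@(o["tool_pos"]-T0[:3,3])*1e3).round(1),(T0[:3,:3].T@Rn).round(3).tolist()
E
python3 - <<'E'
from h import *
g=np.array([9,-50,70.]);Rd=np.array(Rodt(25))
print(phot())
for s in(1,-1):
  print(delta(g-150*Rd,toolR(Rd,[0,s,0]),8))
# straight up 120 and shifting half-way
E
```

```text
(array([-384.3, -662.4,  225.7]), [[-0.001, -0.32, 0.947], [0.001, 0.947, 0.32], [-1.0, 0.002, -0.0]])
([27.7, 473.5, 511.7, 18.3, -24.8, -4.2], array([ 0.5469, -0.0557,  0.1987]))
([27.7, 473.5, 511.7, -157.9, 5.9, -35.0], array([ 0.5469, -0.0557,  0.1987]))
```

carry_out(
  series=[
    [[-60, 0, 0, 0, 0, 0], [-110, 30, 30, 2, -3, 0], [-110, 70, 75, 4, -5, -1], [-110, 110, 120, 6, -8, -1], [-110, 155, 165, 8, -10, -2], [-110, 195, 210, 10, -12, -2], [-110, 235, 255, 11, -14, -2], [-110, 275, 300, 12, -16, -3], [-110, 315, 345, 13, -18, -3], [-110, 355, 390, 15, -20, -3]],
  ],
  hand=0,
)

```text
clock: 1.35
tool_pos: [0.4623, -0.2013, 0.3368]
orientation: [-0.8, 69.7, -0.4]
force: [1.2, -0.6, 0.5]
opening: 0.0437
```

```bash
python3 - <<'E'
from h import *
from plant import *
g=np.array([9,-50,70.]);Rd=np.array(Rodt(25))
print(phot(),get_obs()["clock"],get_obs()["opening"])
print(delta(g-150*Rd,toolR(Rd,[0,1,0]),8))
E
```

```text
(array([-127.8, -199.8,  336.8]), [[0.346, -0.059, 0.936], [0.016, 0.998, 0.057], [-0.938, -0.005, 0.347]]) 1.35 0.043675056487461374
([158.6, 145.7, 32.6, 3.2, -4.7, -1.0], array([ 0.5469, -0.0557,  0.1987]))
```

carry_out(
  series=[
    [[0, 50, 10, 1, -2, 0], [0, 100, 22, 2, -4, -1], [0, 145, 32, 3, -5, -1], [50, 146, 33, 3, -5, -1], [100, 146, 33, 3, -5, -1], [140, 146, 33, 3, -5, -1], [158, 146, 33, 3, -5, -1], [158, 146, 33, 3, -5, -1]],
  ],
)

```text
clock: 2.35
tool_pos: [0.5452, -0.0578, 0.1968]
orientation: [-0.4, 65.0, -3.2]
force: [-0.6, -0.1, 0.5]
opening: 0.0437
```

```bash
python3 - <<'E'
from h import *
from plant import *
g=np.array([9,-50,70.]);Rd=np.array(Rodt(25))
print(phot())
print(delta(g,toolR(Rd,[0,1,0]),8))
for n in("side","top"):
    s=snapshot(n)["color"][:,:,::-1]
    s=s[130:260,220:390] if n=="top" else s[60:270,190:400]
    cv2.imwrite(f"pics/{n}1.png",cv2.resize(s,None,fx=3 if n=="side" else 4.5,fy=2.8 if n=="side" else 4.5,interpolation=cv2.INTER_CUBIC))
E
```

```text
(array([-52.6, -52.2, 196.8]), [[0.422, -0.005, 0.907], [-0.001, 1.0, 0.006], [-0.907, -0.003, 0.422]])
([149.0, 2.3, 2.3, 0.3, -0.0, 0.1], array([ 0.6102, -0.0591,  0.0627]))
```

View pics/top1.png

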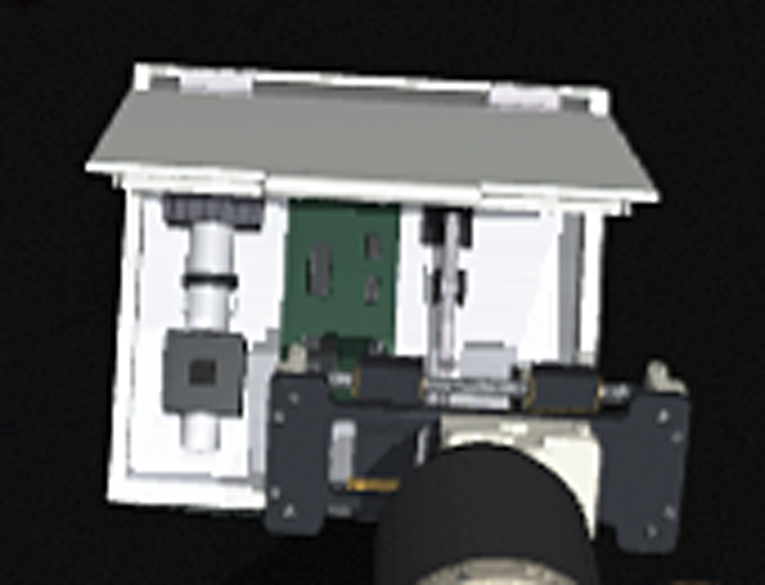

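View pics/side1.png

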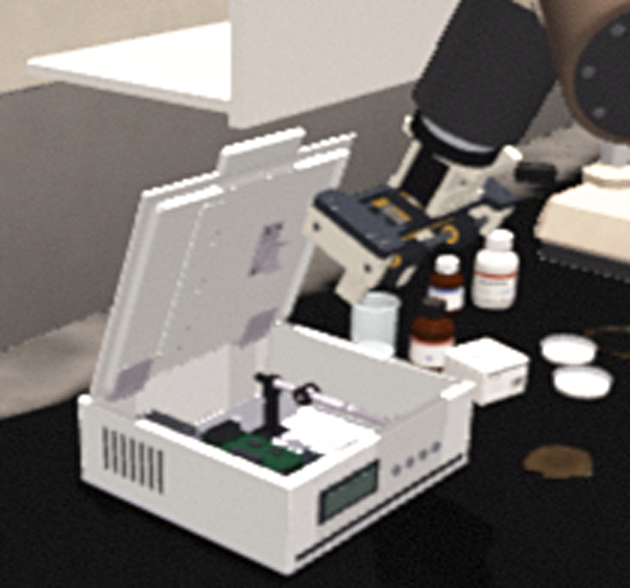

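The rod grip lies at top px (319,193) and side px (292,201), as predicted. The fingers are centred over it, so I'm going in.

carry_out(
  series=[
    [[40, 2, 2, 0, 0, 0], [75, 2, 2, 0, 0, 0], [105, 2, 2, 0, 0, 0], [125, 2, 2, 0, 0, 0], [137, 2, 2, 0, 0, 0], [145, 2, 2, 0, 0, 0], [149, 2, 2, 0, 0, 0], [149, 2, 2, 0, 0, 0]],
  ],
)

```text
clock: 3.45
tool_pos: [0.6165, -0.0625, 0.0863]
orientation: [1.9, 66.8, -0.6]
force: [0.3, -0.6, -0.5]
opening: 0.0441
```

```bash
python3 - <<'E'
from h import *
from plant import *
g=np.array([9,-50,70.]);Rd=np.array(Rodt(25))
print(phot(),get_obs()["force"])
print(delta(g,toolR(Rd,[0,1,0]),8))
for n in("side","top"):
    s=snapshot(n)["color"][:,:,::-1]
    s=s[130:260,220:390] if n=="top" else s[60:270,190:400]
    cv2.imwrite(f"pics/{n}2.png",cv2.resize(s,None,fx=3 if n=="side" else 4.5,fy=2.8 if n=="side" else 4.5,interpolation=cv2.INTER_CUBIC))
E
```

```text
(array([ 18.8, -53. ,  86.3]), [[0.394, -0.012, 0.919], [0.017, 1.0, 0.006], [-0.919, 0.013, 0.394]]) [ 0.30721369 -0.58488341 -0.45022141]
([19.2, 2.8, -15.2, 0.3, -1.8, -1.0], array([ 0.6102, -0.0591,  0.0627]))
```

View pics/top2.png

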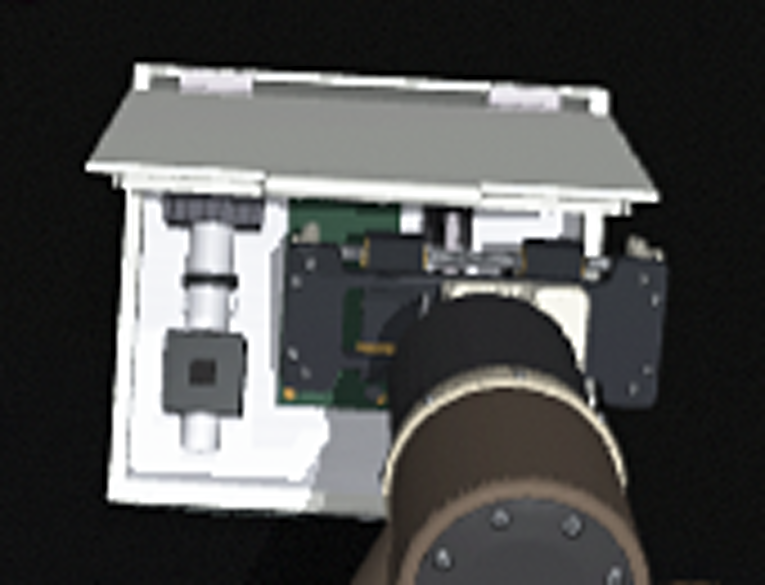

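View pics/side2.png

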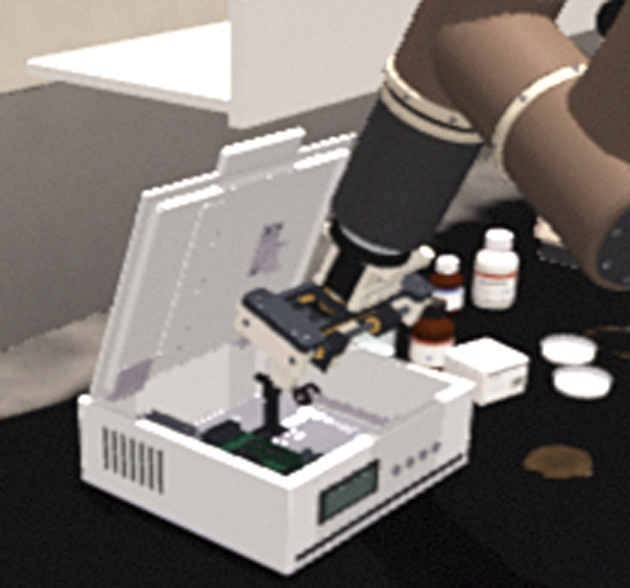

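```bash
python3 - <<'E'
from plant import *
o=get_obs();print(o["joint_pos"].round(1),o["qvel"].round(1),o["tau"].round(1),o["force"],o["clock"])
E
```

```text
[   5.7   11.6  -53.7   56.1   -3.  -153.8] [-0.3  0.1 -0.4  0.1  0.2  0.1] [  0.1 -36.   20.    1.7   0.5   0. ] [-0.23802226 -0.07106664 -0.45278452] 3.55
```

The wrist stalled near j5≈0 (the tool in line with the forearm), so the pose was out of reach. I'll back off and use a steeper tool, tilted 13° instead of 25°.

```bash
python3 - <<'E'
from h import *
g=np.array([9,-50,70.]);Rd=np.array(Rodt(13))
print(delta(g-80*Rd,toolR(Rd,[0,1,0]),8))
E
```

```text
([-59.7, 4.1, -2.1, 0.4, 10.2, -0.9], array([ 0.5907, -0.058 ,  0.1402]))
```

carry_out(
  series=[
    [[-20, 3, -2, 0, 2, 0], [-40, 4, -2, 0, 5, 0], [-60, 4, -2, 0, 8, -1], [-60, 4, -2, 0, 10, -1], [-60, 4, -2, 0, 10, -1], [-60, 4, -2, 0, 10, -1]],
  ],
)

```text
clock: 4.3
tool_pos: [0.5894, -0.0591, 0.1388]
orientation: [-1.1, 77.0, -3.8]
force: [-0.2, 0.6, -0.9]
opening: 0.0441
```

```bash
python3 - <<'E'
from h import *
from plant import *
g=np.array([9,-50,70.]);Rd=np.array(Rodt(13))
print(phot(),get_obs()["joint_pos"].round(1))
print(delta(g-60*Rd,toolR(Rd,[0,1,0]),8))
print(delta(g,toolR(Rd,[0,1,0]),8))
E
```

```text
(array([ -8.4, -51.2, 138.8]), [[0.225, -0.006, 0.974], [-0.003, 1.0, 0.007], [-0.974, -0.004, 0.225]]) [  16.     9.9  -30.9    7.3  -37.2 -114. ]
([19.0, 1.2, 1.5, 0.4, 0.0, 0.2], array([ 0.5952, -0.0583,  0.1207]))
([79.0, 1.4, 1.4, 0.4, 0.0, 0.2], array([ 0.6086, -0.059 ,  0.0622]))
```

carry_out(
  series=[
    [[20, 1, 1, 0, 0, 0], [40, 1, 1, 0, 0, 0], [58, 1, 1, 0, 0, 0], [70, 1, 1, 0, 0, 0], [77, 1, 1, 0, 0, 0], [79, 1, 1, 0, 0, 0], [79, 1, 1, 0, 0, 0]],
  ],
)

```text
clock: 5.18
tool_pos: [0.6091, -0.0585, 0.0628]
orientation: [-0.9, 76.9, -3.5]
force: [0.8, -0.2, 0.2]
opening: 0.044
```

```bash
python3 - <<'E'
from h import *
from plant import *
g=np.array([9,-50,70.]);Rd=np.array(Rodt(13))
print(phot(),get_obs()["joint_pos"].round(1),get_obs()["force"])
print(delta(g,toolR(Rd,[0,1,0]),8))
for n in("side","top"):
    s=snapshot(n)["color"][:,:,::-1]
    s=s[130:260,220:390] if n=="top" else s[130:250,200:360]
    f=4.5;cv2.imwrite(f"pics/{n}3.png",cv2.resize(s,None,fx=f,fy=f,interpolation=cv2.INTER_CUBIC))
E
```

```text
(array([ 11.3, -49.5,  62.8]), [[0.226, -0.006, 0.974], [-0.002, 1.0, 0.007], [-0.974, -0.004, 0.226]]) [  15.3   17.2  -34.2    9.4  -26.6 -115.8] [ 0.81125854 -0.1929947   0.21724935]
([0.5, -0.5, -0.6, 0.4, 0.1, 0.1], array([ 0.6086, -0.059 ,  0.0622]))
```

View pics/top3.png

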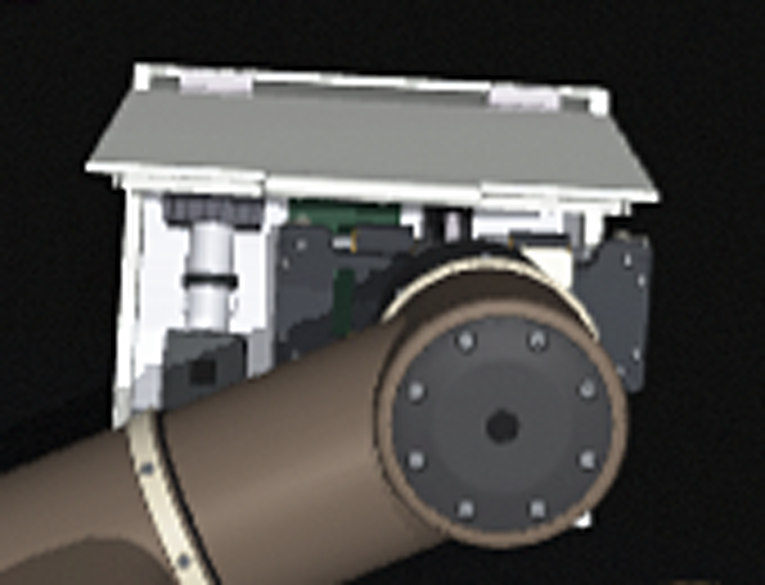

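View pics/side3.png

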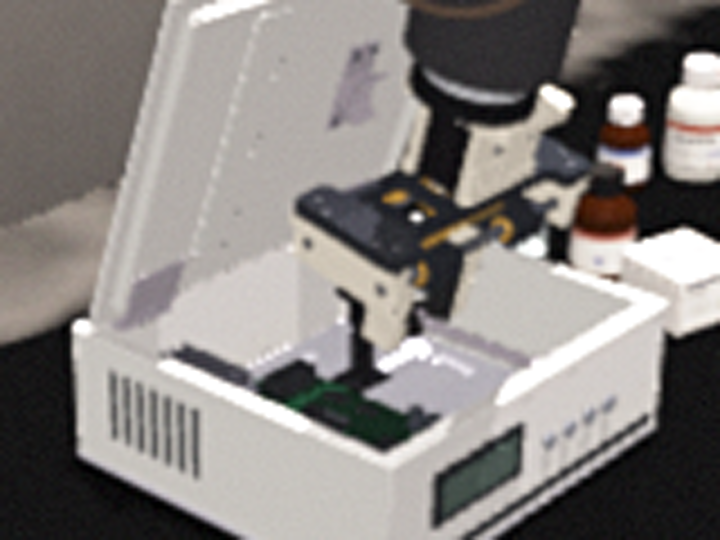

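The fingers straddle the grip buttons and touch nothing. Closing.

carry_out(
  series=[
    [[0, 0, 0, 0, 0, 0], [0, 0, 0, 0, 0, 0], [0, 0, 0, 0, 0, 0], [0, 0, 0, 0, 0, 0], [0, 0, 0, 0, 0, 0]],
  ],
  hand=1,
)

```text
clock: 5.9
tool_pos: [0.6093, -0.057, 0.0626]
orientation: [-0.6, 76.9, -3.2]
force: [-2.9, 9.8, 0.9]
opening: 0.0176
```

```bash
python3 - <<'E'
from h import *
from plant import *
print(phot(),get_obs()["force"],get_obs()["opening"])
Rd=Rodt(13)
# arc path in tool coords relative to now (pure translation)
x=np.array(Rd);z=np.array([np.cos(np.radians(13)),0,np.sin(np.radians(13))])
for th in [0,.05,.1,.15,.2,.25,.3,.35,.4,.45,.5,.55,.6,.65,.7,.77]:
    d=104*np.array([np.cos(th)-1,0,np.sin(th)]); print(th,(d@x).round(1),(d@z).round(1))
E
```

```text
(array([ 11.4, -48. ,  62.6]), [[0.227, -0.007, 0.974], [-0.001, 1.0, 0.008], [-0.974, -0.002, 0.227]]) [-2.9469603   9.76975823  0.94013351] 0.017559271125857288
0 0.0 0.0
0.05 -5.1 1.0
0.1 -10.2 1.8
0.15 -15.4 2.4
0.2 -20.6 2.6
0.25 -25.8 2.6
0.3 -31.0 2.4
0.35 -36.2 1.9
0.4 -41.3 1.1
0.45 -46.4 0.1
0.5 -51.4 -1.2
0.55 -56.4 -2.7
0.6 -61.3 -4.5
0.65 -66.1 -6.5
0.7 -70.8 -8.8
0.77 -77.1 -12.3
```

carry_out(
  series=[
    [[-5, 2, 1, 0, 0, 0], [-10, 2, 2, 0, 0, 0], [-15, 2, 2, 0, 0, 0], [-21, 2, 3, 0, 0, 0], [-26, 2, 3, 0, 0, 0], [-31, 2, 2, 0, 0, 0], [-31, 2, 2, 0, 0, 0]],
  ],
)

```text
clock: 6.78
tool_pos: [0.6044, -0.0562, 0.0939]
orientation: [-0.8, 76.9, -3.5]
force: [2.4, -0.1, 0.9]
opening: 0.0177
```

```bash
python3 - <<'E'
from h import *
from plant import *
p,_=phot();print(p,get_obs()["force"],get_obs()["opening"])
g=p-8*np.array(Rodt(13));v=g-[-95,-50,70];print(g,np.hypot(v[0],v[2]),np.arctan2(v[2],v[0]))
s=snapshot("side")["color"][:,:,::-1][110:240,200:360]
f=4.5;cv2.imwrite(f"pics/side4.png",cv2.resize(s,None,fx=f,fy=f,interpolation=cv2.INTER_CUBIC))
E
```

```text
[  6.4 -47.4  93.9] [ 2.37543921 -0.08689298  0.87879488] 0.017681274110126533
[  4.60039157 -47.4        101.69496052] 104.52180883531622 0.30808858202661304
```

View pics/side4.png

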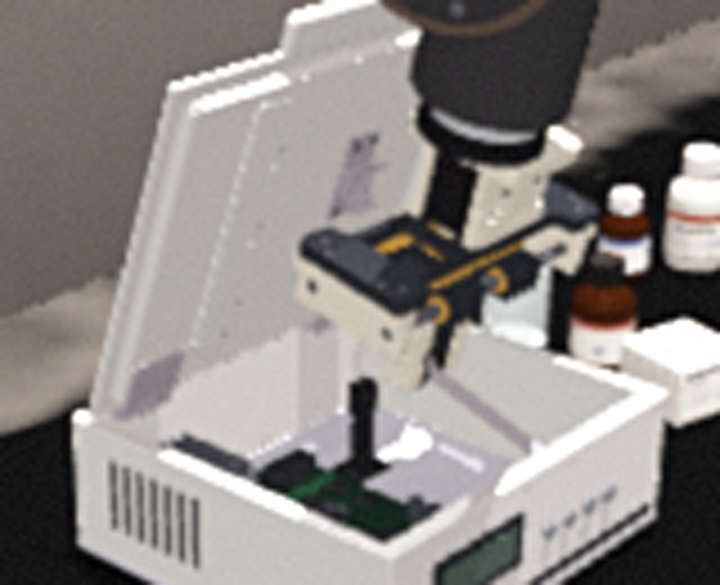

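The rod is out of the clip and following the fingers. Swinging on up to 0.77.

carry_out(
  series=[
    [[-5, 0, 0, 0, 0, 0], [-10, 0, -1, 0, 0, 0], [-15, 0, -2, 0, 0, 0], [-20, 0, -4, 0, 0, 0], [-25, 0, -5, 0, 0, 0], [-30, 0, -7, 0, 0, 0], [-35, 0, -9, 0, 0, 0], [-40, 0, -11, 0, 0, 0], [-46, 0, -15, 0, 0, 0], [-46, 0, -15, 0, 0, 0]],
  ],
)

```text
clock: 8.07
tool_pos: [0.5794, -0.0548, 0.1355]
orientation: [-0.8, 76.9, -3.5]
force: [4.8, -2.5, 4.3]
opening: 0.0177
```

```bash
python3 - <<'E'
from h import *
from plant import *
p,_=phot();print(p,get_obs()["force"],get_obs()["opening"],get_obs()["joint_pos"].round(1))
g=p-8*np.array(Rodt(13));v=g-[-95,-50,70];print(g,np.hypot(v[0],v[2]),np.arctan2(v[2],v[0]))
s=snapshot("side")["color"][:,:,::-1][90:240,200:360]
f=4;cv2.imwrite(f"pics/side5.png",cv2.resize(s,None,fx=f,fy=f,interpolation=cv2.INTER_CUBIC))
for th in (.67,.72,.77,.82):
  q=[[-95+l*np.cos(th),-50,70+l*np.sin(th)] for l in (104,162)];print(th,((proj("side",at(T0,np.array(q)/1e3))+.4-[200,90])*4).round())
E
```

```text
[-18.7 -47.3 135.5] [ 4.77059616 -2.50713998  4.29915276] 0.017719194907524976 [  16.8    9.1  -32.6    7.6  -36.2 -115.1]
[-20.49960843 -47.3        143.29496052] 104.51057162197485 0.7772422619976922
0.67 [[399. 366.]
 [348. 298.]]
0.72 [[403. 362.]
 [354. 292.]]
0.77 [[407. 358.]
 [361. 285.]]
0.82 [[412. 354.]
 [368. 280.]]
```

View pics/side5.png

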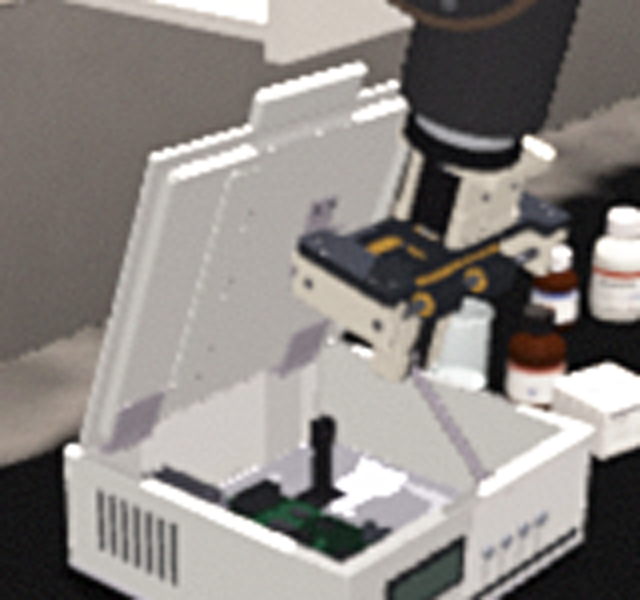

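The rod stands at about 0.777 by the fingers' position. Releasing and backing off.

carry_out(
  series=[
    [[0, 0, 0, 0, 0, 0], [0, 0, 0, 0, 0, 0], [0, 0, 0, 0, 0, 0], [0, 0, 0, 0, 0, 0], [-15, 0, 0, 0, 0, 0], [-40, 0, -5, 0, 0, 0], [-80, 0, -25, 0, 0, 0], [-120, 0, -60, 0, 0, 0], [-160, 0, -90, 0, 0, 0], [-160, 0, -90, 0, 0, 0]],
  ],
  hand=0,
)

```text
clock: 9.38
tool_pos: [0.4547, -0.0484, 0.2745]
orientation: [-0.1, 76.5, -2.7]
force: [1.1, -0.7, -0.0]
opening: 0.0435
```

```bash
python3 - <<'E'
from h import *
from plant import *
p,_=phot();print(p,_,get_obs()["force"],get_obs()["opening"],get_obs()["joint_pos"].round(1))
s=snapshot("side")["color"][:,:,::-1]; cv2.imwrite("pics/side6raw.png",s)
s=s[90:240,200:360];f=4;cv2.imwrite(f"pics/side6.png",cv2.resize(s,None,fx=f,fy=f,interpolation=cv2.INTER_CUBIC))
s=snapshot("top")["color"][:,:,::-1][130:260,220:390];cv2.imwrite(f"pics/top6.png",cv2.resize(s,None,fx=4.5,fy=4.5,interpolation=cv2.INTER_CUBIC))
E
```

```text
[-143.4  -47.6  274.5] [[0.233, -0.007, 0.973], [0.001, 1.0, 0.007], [-0.973, -0.0, 0.233]] [ 1.08416545 -0.69480473 -0.00248855] 0.04354500758831476 [  24.1  -11.9  -33.1    7.2  -56.9 -120. ]
```

View pics/side6.png

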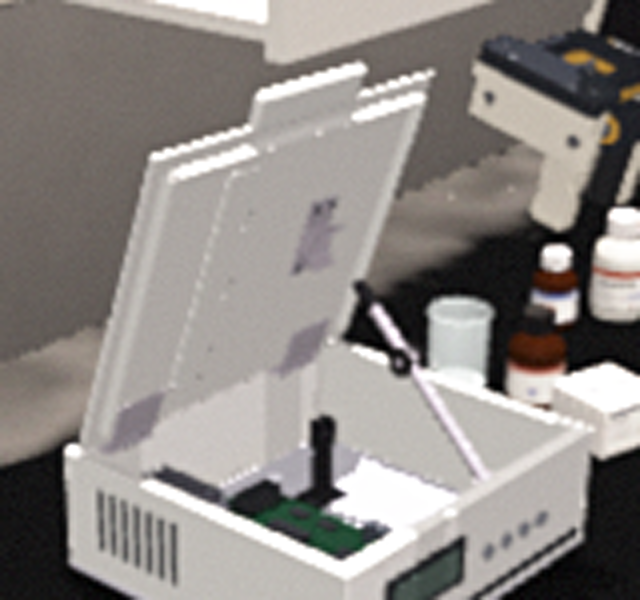

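View pics/top6.png

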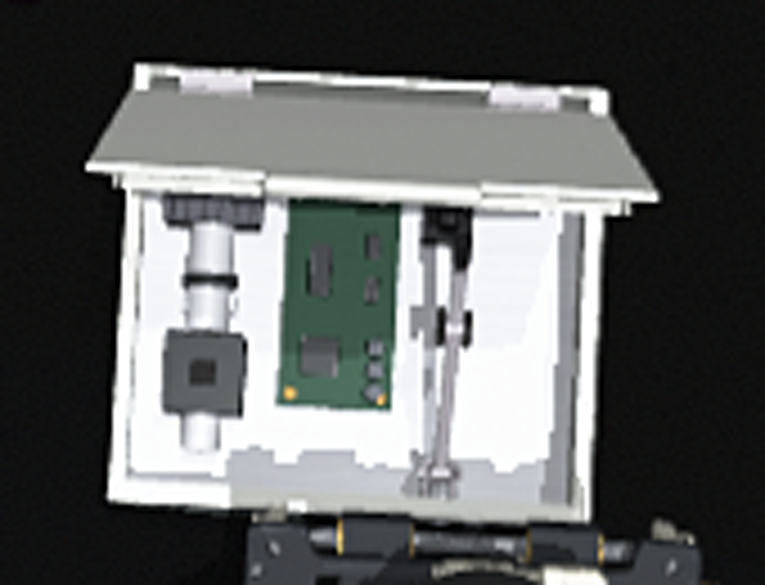

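Rod stays up on its own at about 0.75 (side crop: tip (360,286), grip (400,361)); the cover hasn't moved. Now the cover angle.

```bash
cat >> h.py <<'E'
H=np.array([105.6,0,97.])
def cov(a,r,y,n=0): return H+r*np.array([-np.cos(a),0,np.sin(a)])+n*np.array([np.sin(a),0,np.cos(a)])+[0,y,0]
E
python3 - <<'E'
from h import *
for a in (1.19,1.21,1.23,1.25,1.27):
  q=[cov(a,250,50,-4.5),cov(a,250,-50,-4.5),cov(a,227,132,-2),cov(a,227,-132,-2)]
  print(a,((proj("side",at(T0,np.array(q)/1e3))+.4-[200,90])*4).round().tolist(),((proj("top",at(T0,np.array(q)/1e3))+.4-[220,130])*4.5).round().tolist())
s=cv2.imread("pics/side6raw.png")[95:165,225:325];cv2.imwrite("pics/lip.png",cv2.resize(s,None,fx=8,fy=8,interpolation=cv2.INTER_CUBIC))
E
```

```text
1.19 [[277.0, 106.0], [383.0, 75.0], [166.0, 167.0], [446.0, 79.0]] [[263.0, 218.0], [484.0, 230.0], [88.0, 191.0], [660.0, 222.0]]
1.21 [[271.0, 102.0], [377.0, 70.0], [160.0, 162.0], [441.0, 76.0]] [[263.0, 207.0], [485.0, 219.0], [88.0, 181.0], [661.0, 212.0]]
1.23 [[265.0, 97.0], [372.0, 66.0], [155.0, 158.0], [436.0, 72.0]] [[264.0, 197.0], [486.0, 208.0], [88.0, 172.0], [662.0, 203.0]]
1.25 [[259.0, 93.0], [366.0, 62.0], [150.0, 154.0], [431.0, 69.0]] [[265.0, 186.0], [486.0, 198.0], [88.0, 162.0], [663.0, 193.0]]
1.27 [[254.0, 88.0], [360.0, 58.0], [144.0, 150.0], [426.0, 65.0]] [[265.0, 175.0], [487.0, 187.0], [89.0, 152.0], [664.0, 183.0]]
```

View pics/lip.png

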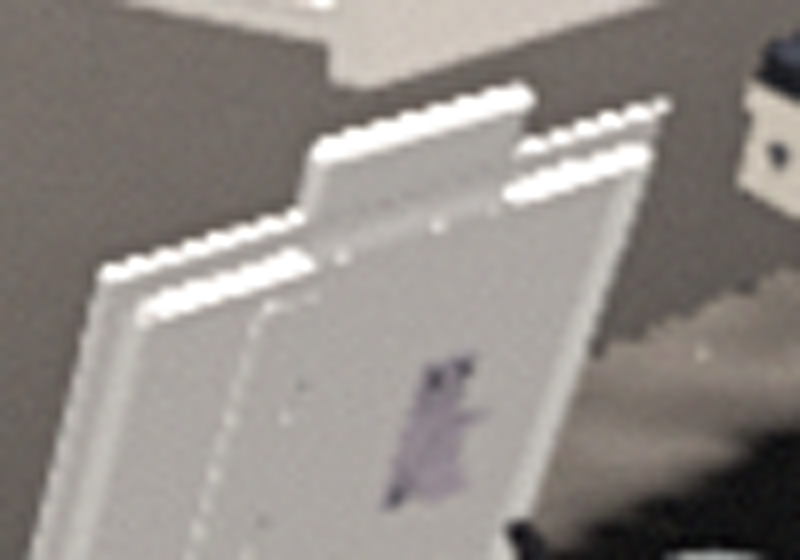

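```bash
python3 - <<'E'
from h import *
a=1.235
for s in (1,-1):
  Rt=toolR([np.cos(a),0,-np.sin(a)],[s*np.sin(a),0,s*np.cos(a)])
  print(s,delta([-40,0,400],Rt,0)); 
E
```

```text
1 ([-101.7, 46.6, 129.8, 90.3, -4.8, 4.8], array([ 0.5606, -0.0064,  0.4   ]))
-1 ([-101.7, 46.6, 129.8, -89.5, -4.7, -4.7], array([ 0.5606, -0.0064,  0.4   ]))
```

carry_out(
  series=[
    [[-40, 0, 0, -9, 0, 0], [-80, 10, 10, -18, -1, -1], [-101, 20, 30, -27, -1, -1], [-101, 30, 50, -36, -2, -2], [-101, 40, 70, -45, -2, -2], [-101, 46, 90, -54, -3, -3], [-101, 46, 110, -63, -3, -3], [-101, 46, 130, -72, -4, -4], [-101, 46, 130, -81, -4, -4], [-101, 46, 130, -89, -5, -5]],
  ],
)

```text
clock: 10.72
tool_pos: [0.5625, -0.0071, 0.3958]
orientation: [-90.4, 70.8, -3.7]
force: [-1.1, -0.5, -0.3]
opening: 0.044
```

```bash
python3 - <<'E'
from h import *
from plant import *
a=1.235
Rt=toolR([np.cos(a),0,-np.sin(a)],[-np.sin(a),0,-np.cos(a)])
print(phot(),get_obs()["joint_pos"].round(1),get_obs()["force"].round(1))
print(delta(cov(a,268,0),Rt,0)); print(delta(cov(a,238,0),Rt,12))
s=snapshot("side")["color"][:,:,::-1];s=s[20:170,200:360];cv2.imwrite(f"pics/side7.png",cv2.resize(s,None,fx=4,fy=4))
E
```

```text
(array([-38.1,  -0.6, 395.8]), [[0.33, -0.944, 0.005], [-0.004, 0.004, 1.0], [-0.944, -0.33, -0.002]]) [ 25.6  -6.4 -16.1  10.4 -63.8 -32.2] [-1.1 -0.5 -0.3]
([61.5, -37.2, 1.0, -0.2, -0.2, 0.0], array([ 0.6178, -0.0094,  0.35  ]))
([103.5, -37.2, 1.1, -0.2, -0.2, 0.0], array([ 0.6316, -0.0101,  0.3104]))
```

View pics/side7.png

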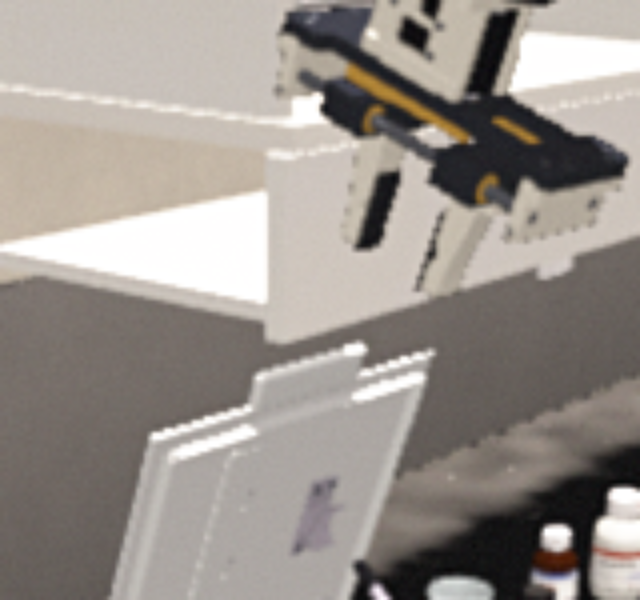

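carry_out(
  series=[
    [[15, -37, 1, 0, 0, 0], [40, -37, 1, 0, 0, 0], [61, -37, 1, 0, 0, 0], [61, -37, 1, 0, 0, 0]],
  ],
)

```text
clock: 11.28
tool_pos: [0.6163, -0.0098, 0.3492]
orientation: [-90.1, 70.9, -3.8]
force: [-0.2, 0.1, 0.7]
opening: 0.0438
```

```bash
python3 - <<'E'
from h import *
from plant import *
a=1.235
Rt=toolR([np.cos(a),0,-np.sin(a)],[-np.sin(a),0,-np.cos(a)])
print(phot(),get_obs()["force"].round(1))
print(delta(cov(a,238,0),Rt,12))
s=snapshot("side")["color"][:,:,::-1];s=s[60:180,200:360];cv2.imwrite(f"pics/side8.png",cv2.resize(s,None,fx=4.5,fy=4.5))
s=snapshot("top")["color"][:,:,::-1][130:260,220:390];cv2.imwrite(f"pics/top8.png",cv2.resize(s,None,fx=4.5,fy=4.5,interpolation=cv2.INTER_CUBIC))
E
```

```text
(array([ 15.8,  -0.5, 349.2]), [[0.327, -0.945, 0.011], [-0.004, 0.01, 1.0], [-0.945, -0.327, -0.001]]) [-0.2  0.1  0.7]
([41.7, -1.8, 0.7, -0.6, -0.3, -0.1], array([ 0.6316, -0.0101,  0.3104]))
```

View pics/side8.png

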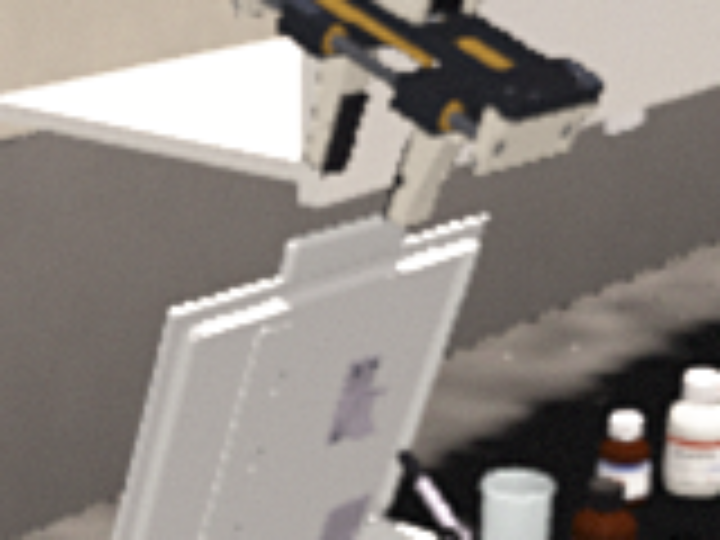

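View pics/top8.png

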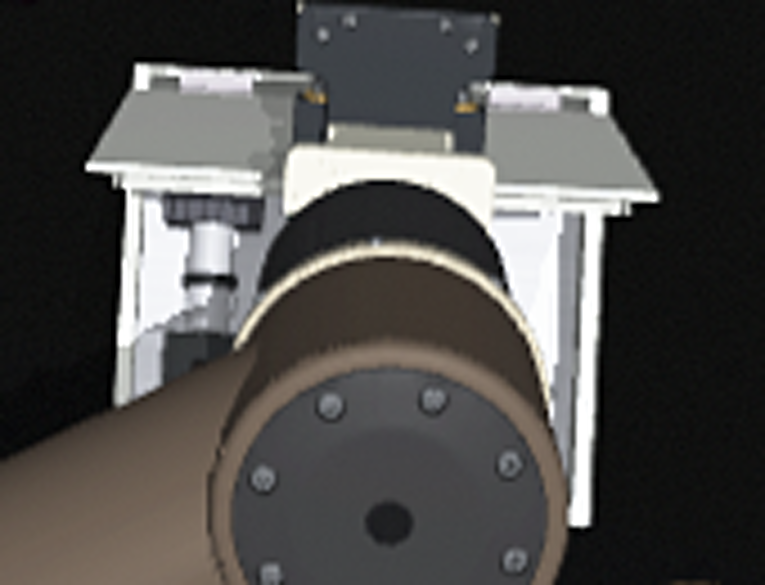

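The open jaws line up astride the lip (side crop: finger tips at (330,172) and (400,222), lip top at (340,228)). Moving down onto it.

carry_out(
  series=[
    [[12, -2, 1, 0, 0, 0], [24, -2, 1, 0, 0, 0], [34, -2, 1, 0, 0, 0], [42, -2, 1, 0, 0, 0], [42, -2, 1, 0, 0, 0]],
  ],
)

```text
clock: 12.0
tool_pos: [0.6322, -0.0095, 0.3126]
orientation: [-89.9, 70.7, -3.5]
force: [-0.3, -0.1, 0.3]
opening: 0.0439
```

carry_out(
  series=[
    [[0, 0, 0, 0, 0, 0], [0, 0, 0, 0, 0, 0], [0, 0, 0, 0, 0, 0], [0, 0, 0, 0, 0, 0], [0, 0, 0, 0, 0, 0], [0, 0, 0, 0, 0, 0]],
  ],
  hand=1,
)

```text
clock: 12.75
tool_pos: [0.632, -0.0094, 0.3135]
orientation: [-89.9, 70.6, -3.4]
force: [-4.7, 1.5, 2.2]
opening: 0.0088
```

```bash
python3 - <<'E'
from h import *
from plant import *
p,r=phot();r=np.array(r);print(p,r.tolist(),get_obs()["force"].round(1),get_obs()["opening"],get_obs()["joint_pos"].round(1))
g=p-12*r[:,0]; v=g-H; print("angle",np.arctan2(v[2],-v[0]),np.hypot(v[0],v[2]),"tool pitch",np.arctan2(-r[2,0],r[0,0]))
s=snapshot("side")["color"][:,:,::-1];s=s[60:210,200:360];cv2.imwrite(f"pics/side9.png",cv2.resize(s,None,fx=4,fy=4))
E
```

```text
[ 31.6   0.8 313.5] [[0.332, -0.943, 0.009], [-0.002, 0.008, 1.0], [-0.943, -0.332, 0.001]] [-4.7  1.5  2.2] 0.008831169269235632 [ 21.6   2.3 -18.1  10.2 -52.3 -30.2]
angle 1.240987446530153 240.79375845731548 tool pitch 1.2322804974035027
```

View pics/side9.png

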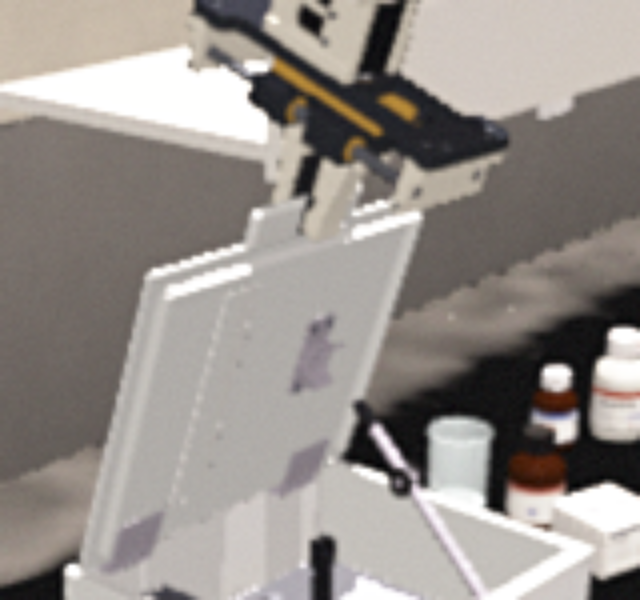

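Grip on the lip holds (8.8 mm opening). Next, the arc about the hinge in tool coordinates.

```bash
cat > arc.py <<'E'
from h import *
from plant import *
import sys
p,r=phot();r=np.array(r)
g=p-H; a0=np.arctan2(g[2],-g[0]); rad=np.hypot(g[0],g[2]); tp=np.arctan2(-r[2,0],r[0,0])
print("TCP angle",a0,"rad",rad,"tool",tp,"force",get_obs()["force"].round(1),"open",get_obs()["opening"],"t",get_obs()["clock"],"j",get_obs()["joint_pos"].round(1))
for a in map(float,sys.argv[1:]):
    q=H+rad*np.array([-np.cos(a),0,np.sin(a)])+[0,p[1],0]
    print(a,((q-p)@r).round(1),"rz",-np.degrees(tp-a).round(1))
E
python3 arc.py 1.2 1.16 1.12 1.08 1.04 1.0 .96 .92
```

```text
TCP angle 1.2410304658860927 rad 228.82976205030673 tool 1.2322804974035027 force [-4.6  0.9  3.3] open 0.008944150105206179 t 12.8 j [ 21.6   2.3 -18.1  10.2 -52.3 -30.2]
1.2 [ 0.1  9.4 -0.1] rz -1.8
1.16 [ 0.6 18.5 -0.2] rz -4.1
1.12 [ 1.4 27.6 -0.2] rz -6.4
1.08 [ 2.6 36.7 -0.3] rz -8.7
1.04 [ 4.2 45.7 -0.4] rz -11.0
1.0 [ 6.1 54.7 -0.5] rz -13.3
0.96 [ 8.4 63.5 -0.5] rz -15.6
0.92 [11.1 72.3 -0.6] rz -17.9
```

carry_out(
  series=[
    [[0, 4.5, 0, 0, 0, -1], [0, 9, 0, 0, 0, -2], [0.5, 14, 0, 0, 0, -3], [0.5, 18.5, 0, 0, 0, -4], [1, 23, 0, 0, 0, -5.2], [1.5, 27.5, 0, 0, 0, -6.4], [2, 32, 0, 0, 0, -7.5], [2.5, 36.5, 0, 0, 0, -8.7], [4, 45.5, 0, 0, 0, -11], [4, 45.5, 0, 0, 0, -11]],
  ],
)

```text
clock: 14.05
tool_pos: [0.5892, -0.0072, 0.294]
orientation: [-89.9, 59.5, -3.4]
force: [-3.4, -1.5, 3.0]
opening: 0.0087
```

```bash
python3 arc.py 1.02 1.0 .98 .96 .94 .92 .9 .88 .87; python3 - <<'E'
from h import *
from plant import *
s=snapshot("side")["color"][:,:,::-1];s=s[60:230,200:360];cv2.imwrite(f"pics/side10.png",cv2.resize(s,None,fx=3.5,fy=3.5))
E
```

```text
TCP angle 1.0348678142952732 rad 229.12442034842118 tool 1.0391229591912898 force [-3.4 -1.5  3. ] open 0.008673665542926678 t 14.05 j [ 26.1  -7.5 -39.9  26.9 -33.4 -49.1]
1.02 [ 0.   3.4 -0. ] rz -1.1
1.0 [ 0.2  8.  -0.1] rz -2.2
0.98 [ 0.4 12.6 -0.1] rz -3.4
0.96 [ 0.7 17.1 -0.1] rz -4.5
0.94 [ 1.1 21.7 -0.2] rz -5.7
0.92 [ 1.6 26.3 -0.2] rz -6.8
0.9 [ 2.2 30.8 -0.2] rz -8.0
0.88 [ 2.9 35.3 -0.3] rz -9.1
0.87 [ 3.3 37.6 -0.3] rz -9.7
```

View pics/side10.png

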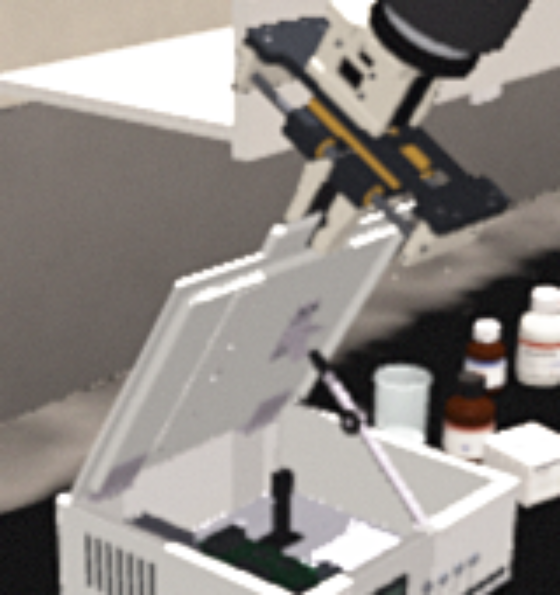

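carry_out(
  series=[
    [[0, 3.5, 0, 0, 0, -1], [0, 8, 0, 0, 0, -2.2], [0.5, 12.5, 0, 0, 0, -3.4], [0.5, 17, 0, 0, 0, -4.5], [1, 21.5, 0, 0, 0, -5.7], [1.5, 26, 0, 0, 0, -6.8], [1.5, 26, 0, 0, 0, -6.8]],
  ],
)

```text
clock: 14.98
tool_pos: [0.5683, -0.0061, 0.28]
orientation: [-89.9, 52.8, -3.5]
force: [-9.5, -2.6, 6.5]
opening: 0.009
```

```bash
python3 arc.py .91 .9 .89 .88 .87 .86 .85; python3 - <<'E'
from h import *
from plant import *
s=snapshot("side")["color"][:,:,::-1];s=s[110:230,200:360];cv2.imwrite(f"pics/side11.png",cv2.resize(s,None,fx=4.8,fy=4.8,interpolation=cv2.INTER_CUBIC))
a=.92;th=.77
q=[cov(a,120,-50,-9),cov(a,120,-50,-20),[-95+162*np.cos(th),-50,70+162*np.sin(th)]]
print(((proj("side",at(T0,np.array(q)/1e3))+.4-[200,110])*4.8).round().tolist(),np.array(q).round(1))
E
```

```text
TCP angle 0.9250258669178166 rad 229.140590031535 tool 0.9208940251771947 force [-9.5 -2.6  6.5] open 0.00898581293081679 t 14.975 j [ 22.  -11.8 -54.8  51.2 -19.6 -70.4]
0.91 [ 0.   3.4 -0. ] rz -0.6
0.9 [ 0.   5.7 -0. ] rz -1.2
0.89 [ 0.1  8.  -0.1] rz -1.8
0.88 [ 0.2 10.3 -0.1] rz -2.3
0.87 [ 0.3 12.6 -0.1] rz -2.9
0.86 [ 0.4 14.9 -0.1] rz -3.5
0.85 [ 0.6 17.2 -0.1] rz -4.1
[[427.0, 237.0], [439.0, 253.0], [433.0, 247.0]] [[ 25.7 -50.  187. ]
 [ 17.  -50.  180.4]
 [ 21.3 -50.  182.8]]
```

View pics/side11.png

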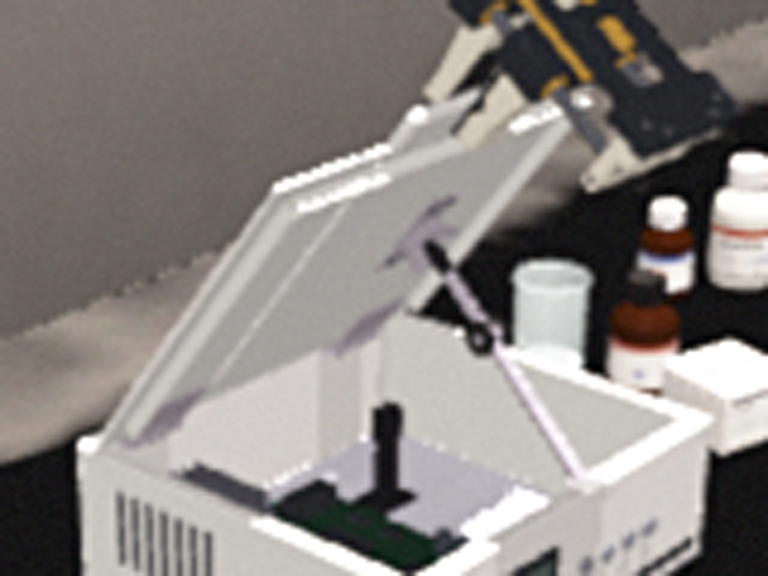

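The tip (side crop (433,247)) is in the socket mouth. Joint 3 is near its limit, so I'll finish with little rotation and watch the force.

carry_out(
  series=[
    [[0, 2, 0, 0, 0, -0.3], [0, 4, 0, 0, 0, -0.6], [0, 6, 0, 0, 0, -1], [0, 8, 0, 0, 0, -1], [0, 8, 0, 0, 0, -1]],
  ],
)

```text
clock: 15.65
tool_pos: [0.5625, -0.0058, 0.2756]
orientation: [-89.9, 51.8, -3.5]
force: [-7.0, -3.7, 5.8]
opening: 0.0089
```

```bash
python3 arc.py .89 .88 .87 .86 .85; python3 - <<'E'
from h import *
from plant import *
s=snapshot("side")["color"][:,:,::-1];s=s[110:230,200:360];cv2.imwrite(f"pics/side12.png",cv2.resize(s,None,fx=4.8,fy=4.8,interpolation=cv2.INTER_CUBIC))
E
```

```text
TCP angle 0.893262095746825 rad 229.2327419894462 tool 0.9030854202964687 force [-7.  -3.7  5.8] open 0.008906100621414552 t 15.65 j [ 19.4 -12.4 -57.6  58.3 -16.5 -75.6]
0.89 [ 0.   0.7 -0. ] rz -0.7
0.88 [ 0.1  3.  -0. ] rz -1.3
0.87 [ 0.1  5.3 -0. ] rz -1.9
0.86 [ 0.2  7.6 -0.1] rz -2.5
0.85 [ 0.3  9.9 -0.1] rz -3.0
```

View pics/side12.png

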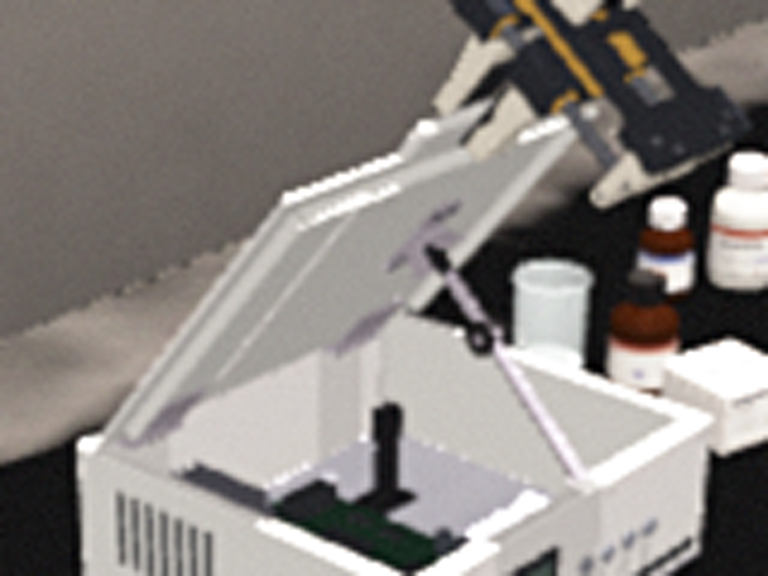

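carry_out(
  series=[
    [[0, 1.5, 0, 0, 0, 0.5], [0, 3, 0, 0, 0, 0.8], [0, 4.5, 0, 0, 0, 1], [0, 5.5, 0, 0, 0, 1], [0, 5.5, 0, 0, 0, 1]],
  ],
)

```text
clock: 16.32
tool_pos: [0.5586, -0.0055, 0.2725]
orientation: [-89.9, 52.7, -3.6]
force: [-1.7, -6.8, 3.3]
opening: 0.0093
```

```bash
python3 arc.py .88 .87 .86 .85; python3 - <<'E'
from h import *
from plant import *
s=snapshot("side")["color"][:,:,::-1];s=s[110:230,200:360];cv2.imwrite(f"pics/side13.png",cv2.resize(s,None,fx=4.8,fy=4.8,interpolation=cv2.INTER_CUBIC))
for a in(.87,.89,.91):
  q=[cov(a,227,132,-2),cov(a,227,-132,-2)]
  print(a,((proj("side",at(T0,np.array(q)/1e3))+.4-[200,110])*4.8).round().tolist())
E
```

```text
TCP angle 0.8715354683677079 rad 229.31639714595204 tool 0.9208940251771947 force [-1.7 -6.8  3.3] open 0.009339896627639344 t 16.325 j [ 21.5 -12.4 -56.8  54.  -18.5 -73. ]
0.88 [-0.1 -1.9  0. ] rz -2.3
0.87 [ 0.   0.4 -0. ] rz -2.9
0.86 [ 0.1  2.6 -0. ] rz -3.5
0.85 [ 0.3  4.9 -0. ] rz -4.1
0.87 [[296.0, 212.0], [622.0, 88.0]]
0.89 [[290.0, 204.0], [617.0, 82.0]]
0.91 [[285.0, 196.0], [612.0, 75.0]]
```

View pics/side13.png

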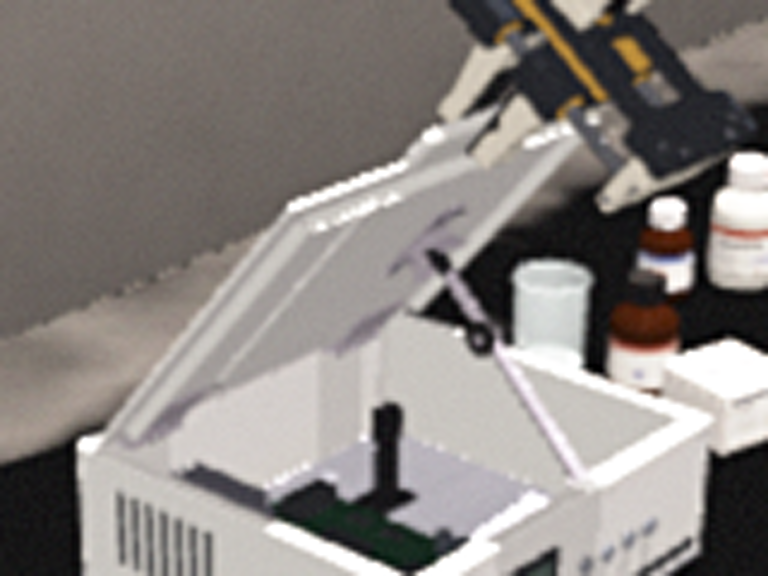

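carry_out(
  series=[
    [[0, 1, 0, 0, 0, 0.3], [0, 2, 0, 0, 0, 0.6], [0, 3, 0, 0, 0, 1], [0, 3, 0, 0, 0, 1]],
  ],
)

```text
clock: 16.88
tool_pos: [0.5566, -0.0053, 0.271]
orientation: [-89.9, 53.7, -3.6]
force: [3.4, -8.0, 2.4]
opening: 0.0096
```

```bash
python3 arc.py .87 .86; python3 - <<'E'
from h import *
from plant import *
s=snapshot("side")["color"][:,:,::-1];s=s[140:200,250:330];cv2.imwrite(f"pics/side14.png",cv2.resize(s,None,fx=9,fy=9,interpolation=cv2.INTER_CUBIC))
E
```

```text
TCP angle 0.8603271307542125 rad 229.5345072097004 tool 0.9372948846882775 force [ 3.4 -8.   2.4] open 0.009595289160672331 t 16.875 j [ 23.3 -12.3 -55.6  49.8 -20.5 -70.2]
0.87 [-0.2 -2.2  0. ] rz -3.9
0.86 [ 0.   0.1 -0. ] rz -4.4
```

View pics/side14.png

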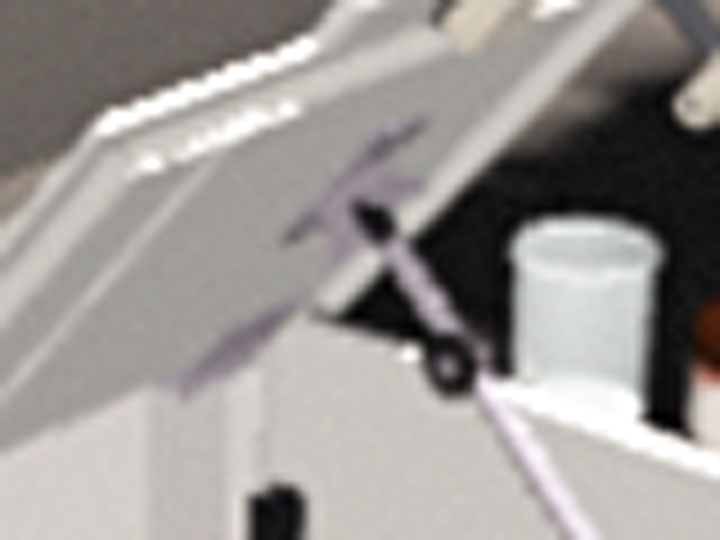

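```bash
python3 - <<'E'
from h import *
def c(q): return ((proj("side",at(T0,np.array(q)/1e3))+.4-[250,140])*9).round().tolist()
for th in(.72,.75,.77,.79): print(th,c([[-95+l*np.cos(th),-50,70+l*np.sin(th)] for l in (104,152,167)]))
for a in (.87,.89): print(a,c([cov(a,120,-50,-9),cov(a,120-14,-50,-20),cov(a,120+14,-50,-20),cov(a,227,132,2)]))
E
```

```text
0.72 [[457.0, 364.0], [366.0, 233.0], [337.0, 193.0]]
0.75 [[463.0, 359.0], [374.0, 225.0], [346.0, 184.0]]
0.77 [[467.0, 355.0], [380.0, 220.0], [353.0, 178.0]]
0.79 [[471.0, 352.0], [385.0, 215.0], [359.0, 173.0]]
0.87 [[362.0, 192.0], [358.0, 247.0], [408.0, 195.0], [96.0, 114.0]]
0.89 [[357.0, 185.0], [355.0, 241.0], [403.0, 187.0], [85.0, 100.0]]
```

Measured points agree with cover ≈0.87 and rod ≈0.76, and the tip's end is hidden inside the socket. Opening the fingers to let the rod take the load.

carry_out(
  series=[
    [[0, 0, 0, 0, 0, 0], [0, 0, 0, 0, 0, 0], [0, 0, 0, 0, 0, 0], [0, 0, 0, 0, 0, 0]],
  ],
  hand=0,
)

```text
clock: 17.42
tool_pos: [0.5562, -0.0044, 0.27]
orientation: [-89.9, 53.8, -3.4]
force: [0.2, -0.2, -0.2]
opening: 0.0418
```

```bash
python3 arc.py .87; python3 - <<'E'
from h import *
from plant import *
s=snapshot("side")["color"][:,:,::-1];cv2.imwrite(f"pics/side15.png",cv2.resize(s[140:200,250:330],None,fx=9,fy=9,interpolation=cv2.INTER_CUBIC))
cv2.imwrite(f"pics/side16.png",cv2.resize(s[80:230,200:380],None,fx=4,fy=4,interpolation=cv2.INTER_CUBIC))
E
```

```text
TCP angle 0.8561557305191417 rad 229.03931976846246 tool 0.9386924449441777 force [ 0.2 -0.2 -0.2] open 0.041765984133739324 t 17.425 j [ 23.3 -12.3 -55.6  49.8 -20.4 -70.2]
0.87 [-0.2 -3.2  0. ] rz -3.9
```

View pics/side15.png

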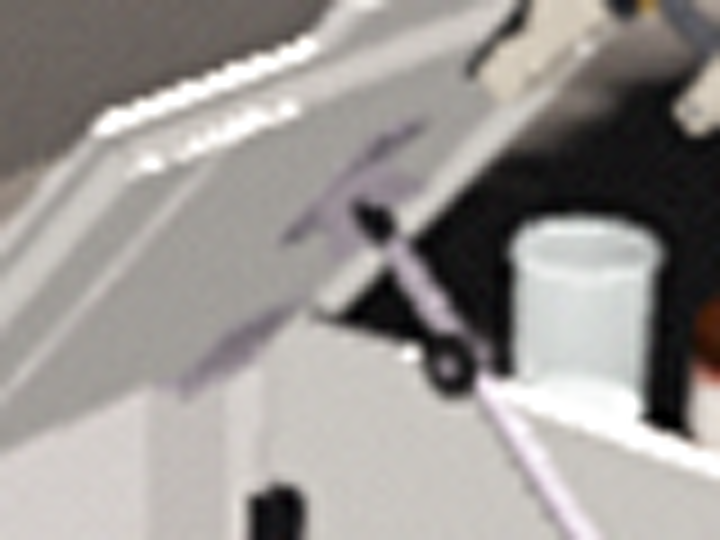

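View pics/side16.png

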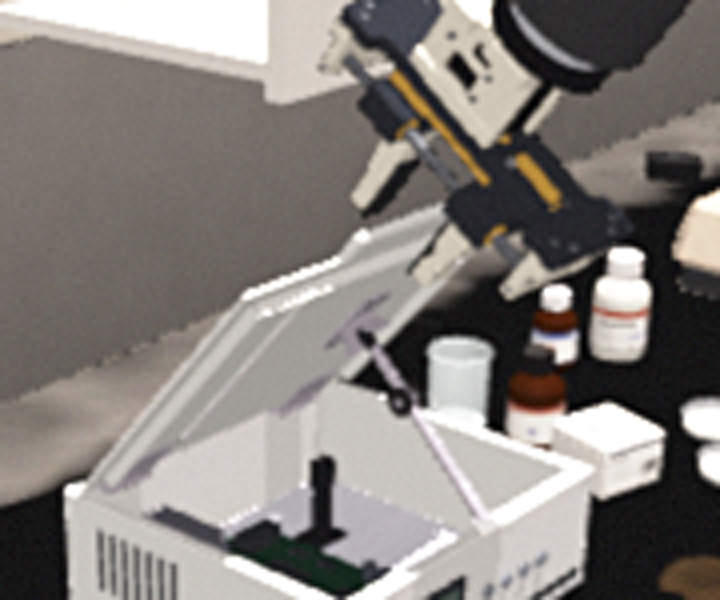

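The cover didn't move on release. Backing away along the tool axis.

carry_out(
  series=[
    [[-8, 0, 0, 0, 0, 0], [-20, 0, 0, 0, 0, 0], [-40, 0, 0, 0, 0, 0], [-65, 0, 0, 0, 0, 0], [-90, 0, 0, 0, 0, 0], [-115, 0, 0, 0, 0, 0], [-135, 0, 0, 0, 0, 0], [-135, 0, 0, 0, 0, 0], [-135, 0, 0, 0, 0, 0]],
  ],
)

```text
clock: 18.6
tool_pos: [0.4766, 0.0003, 0.3783]
orientation: [-89.9, 53.8, -3.4]
force: [0.5, 0.7, -0.6]
opening: 0.0438
```

```bash
python3 - <<'E'
from h import *
from plant import *
o=get_obs();print(o["clock"],o["tool_pos"],o["force"].round(1))
s=snapshot("side")["color"][:,:,::-1];cv2.imwrite(f"pics/side17.png",cv2.resize(s[110:230,200:360],None,fx=4.8,fy=4.8,interpolation=cv2.INTER_CUBIC))
s=snapshot("top")["color"][:,:,::-1];cv2.imwrite("pics/top17full.png",s);cv2.imwrite(f"pics/top17.png",cv2.resize(s[130:260,220:390],None,fx=4.5,fy=4.5,interpolation=cv2.INTER_CUBIC))
for a in (.83,.87,.91):
  q=[cov(a,250,50,4.5),cov(a,250,-50,4.5),cov(a,227,132,2),cov(a,227,-132,2)]
  print(a,((proj("side",at(T0,np.array(q)/1e3))+.4-[200,110])*4.8).round().tolist(),((proj("top",at(T0,np.array(q)/1e3))+.4-[220,130])*4.5).round().tolist())
E
```

```text
18.6 [4.76628986e-01 3.01211262e-04 3.78306258e-01] [ 0.5  0.7 -0.6]
0.83 [[438.0, 147.0], [561.0, 101.0], [302.0, 220.0], [627.0, 95.0]] [[256.0, 375.0], [470.0, 387.0], [87.0, 339.0], [641.0, 370.0]]
0.87 [[426.0, 130.0], [550.0, 85.0], [291.0, 205.0], [617.0, 82.0]] [[257.0, 358.0], [472.0, 369.0], [87.0, 324.0], [644.0, 354.0]]
0.91 [[414.0, 114.0], [538.0, 71.0], [280.0, 190.0], [608.0, 70.0]] [[258.0, 340.0], [474.0, 351.0], [86.0, 308.0], [646.0, 338.0]]
```

View pics/side17.png

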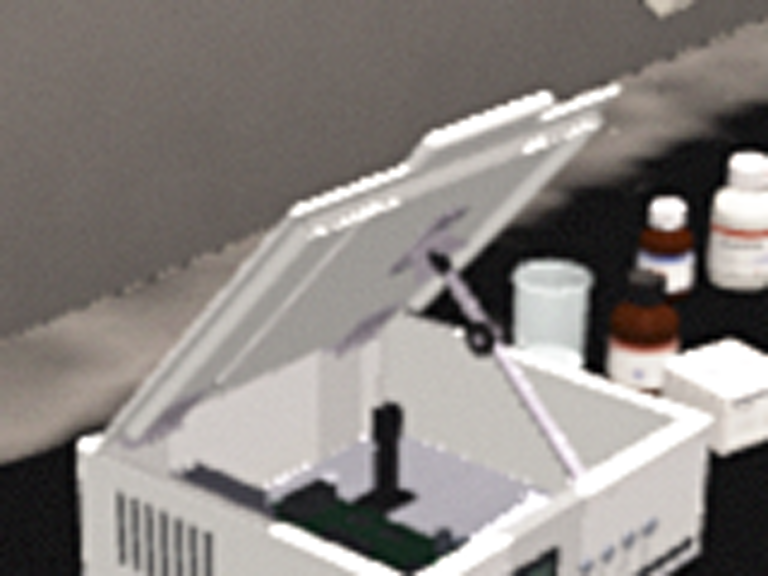

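View pics/top17.png

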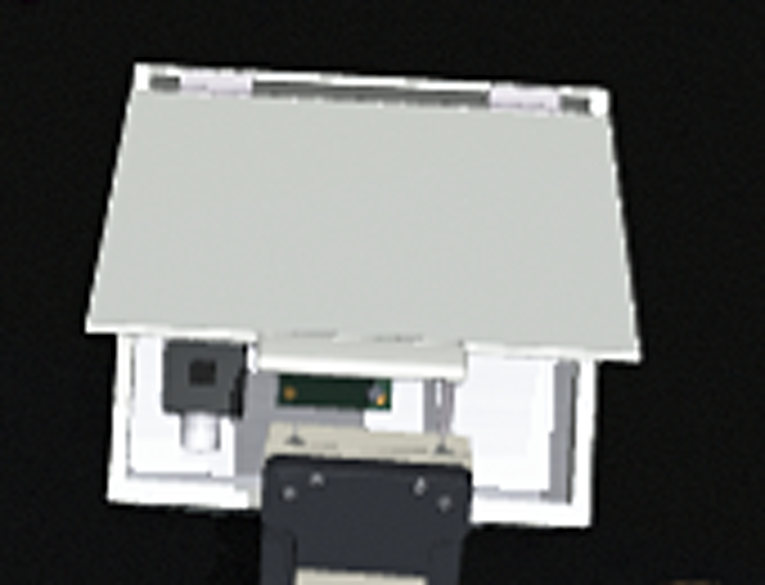

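View pics/top17full.png

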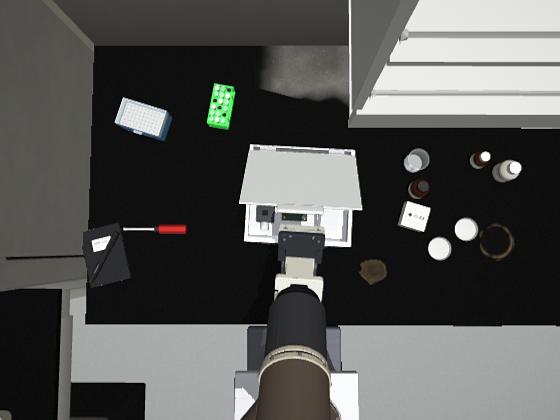

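```bash
python3 - <<'E'
from plant import *
print(close_job(), get_obs()["clock"])
E
```

```text
the job is handed in; nothing more can be done
the job is handed in; nothing more can be done
```

The cover now rests half open on the prop rod, with the rod's tip in the slot. I handed the job in at about 18.7 s on the robot's clock, and no verdict came back.

- **Rod:** I gripped it by its swivel grip, pulled it out of the clip and swung it to about 0.77 rad. It stayed there when released.
- **Cover:** I held it by the lip and brought it down from about 1.235 rad to about 0.86–0.87 rad, then opened the fingers and backed away.

**Last checks:**
- **Held by the rod:** the cover did not move when I let go or in the second or so after. The tip's end is inside the socket in the side view. The cover measures about 0.86–0.87 rad and the rod about 0.76 rad, against 0.87 and 0.77 with the tip home. The two views differ by about 0.01–0.02 rad, roughly what the camera calibration allows.
- **Surroundings:** nothing around the instrument had moved in the final top view. The robot was touching nothing, and the highest wrist force I read was about 12 N.

**What did not go to plan:**
- My first approach to the rod, with the tool tilted 25°, was out of reach. It stalled without contact, so I used a steeper 13° tilt.
- Joint 3 came within 1° of its limit near the end of lowering. I finished with the tool turning back slightly (about 4° off the cover's plane) and kept the joint inside its range.

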